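# Lay a tea tray by its printed card

### The arm

A 6-joint arm with a two-finger parallel gripper is mounted at the origin on a cart in front of the work surface, level with it; the furniture and walls round the work are solid. World frame = base frame: x ahead of the robot, y to its left, z up, the work surface at z = 0. Lengths are in m, angles in rad, forces in N, time in s.
With the tool pointing down it reaches from about 0.375 to 0.975 m from the base axis. Payload 3.8 kg.
Tool frame: the origin (TCP) lies at the very end of the fingers, on their centre line; the grasp point (between the pads) lies 19 mm behind it; z points along the fingers, y is the line along which they close (so a half turn about z gives the same grasp; the last joint's range is limited). The gripper opens to 88 mm and grips with 3 to 60 N. Pads are 18 mm wide; open, the fingers measure 123 mm over their backs; the gripper's body (75 mm by 187 mm) begins 45 mm behind the grasp point.
Start: joints at [-1.26, 0.264, 1.604, -0, 1.274, -0.037], TCP at [0.23, -0.635, 0.239] pointing down, gripper open.
Joint ranges: [-2.63, 2.63], [-0.94, 2.18], [0.31, 2.57], [-1.31, 4.45], [0, 2.66], [-2.55, 2.55]. Speed limits (rad/s): [2.57, 2.57, 3.14, 3.14, 3.14, 3.14].

### API

Orientations are given as a unit quaternion [x, y, z, w].
In Python, from plant import robot gives the robot as it stands. The module is installed in compiled form; this text tells all that it offers.
- The arm moves only by the tool step_arm, never from a script. Its arguments are lists of equal length, an entry for each row: "linear": the shift along the tool's x, y, z in mm, a list of three; "turn": the turn about the tool's z in rad. A call has 1 to 20 rows; each row shifts and turns the commanded pose from where the row before left it, along the tool's axes as they then stand; what a row does not reach is not made up. A row lasts 1/12 s, in which the tool goes at most 41.7 mm and 7.16 degrees, less where a joint would pass 70% of its speed; a pose out of reach is approached as far as the arm can. A call with a gripper value outside its range is refused whole. "claw" is the closure, from -1 (fully open) to 1 (shut), so that 0 is half open, set as the call begins (left out, the last holds). The fingers move at their own pace and stop on an object; the grip force is fixed at half the most. Time passes only in rows, so rows that do not move let the fingers close. It gives the time, the measured TCP pose, the force, the opening and the grip force at its end, in the units of the state.
- robot.get_state(): the state, without advancing time (a new reading comes with each control period).
- robot.read_camera(name): name is "scene" or "top" or "wrist"; returns the picture (384x512x3 uint8, red, green, blue); there is no depth.
- robot.camera_model(name): a dict with "fx", "fy", "cx", "cy" (pixels), "rvec" (rotation vector, rad) and "tvec" (3), from world to camera coordinates, as OpenCV has them. Camera axes: x right, y down, z forward; pixel columns grow to the right and rows downward; lengths in m; the calibration is good to about 2 mm. A picture is of the moment at which its call begins: read the wrist's pose just before it. camera_model takes no time and is no camera call; for the wrist camera it gives the pose at the moment of the call.
- robot.job_done(): hands the job in; it is judged then, once.
Trained networks look in the newest picture that a camera, given by its name, has taken for a name from the list of things; names that differ only in an ending like _2 or _b are one class to them, and where a whole thing is asked for, a point or a joint stands for the part that bears it (a point fixed in the world has none). Each returns a list of dicts, best first, with "conf" (0 to 1); they miss things now and then, are a little off and sometimes report something else, mostly with a low value. They report only what shows in the picture. A call takes as long as a camera call. They do not tell look-alikes from the thing itself.
- robot.recognise(camera, thing): "xy" ([column, row] in pixels, amid what is visible of it).
The state is a dict: "time": time; "qpos": joint angles; "qd": joint speeds; "effort": joint torques, N m; "position": TCP position; "ee_rot": TCP orientation; "ft_force": force on the tool from outside, world axes, zero at the start; "torque": the same for the moment, N m; "width": finger opening in m; "grip_force": force on a finger pad.
Only numpy, scipy, OpenCV 4.12 (cv2) and the standard library are available. Lean on these libraries where they do the work, as an engineer would, in place of code of your own. Each camera call takes 0.05 s, during which the arm holds its last target. There are 200 camera calls.

### The job

Lay the serving tray for tea as the card printed on it shows: stand the clear tea glass (the one by the grey salt shaker) upright inside the drawn ring, and lay the teaspoon (the one beside the fork) on the drawn spoon, hollow side up, its bowl end on the drawn bowl. Set the glass down, do not drop it, and leave both things released and at rest.

Things in the scene. Friction and masses are not known exactly. Their poses are not given: they have to be found in the camera images.
- tea_glass_mid (a point): Centre of the clear tulip-shaped tea glass, on its axis half-way up, 44.5 mm above its foot; z points up. 89 mm high, at most 64 mm across, foot 44 mm; about 60 mm wide to the fingers half-way up. 70 g, rigid. It starts upright on the cart's top (z = 0), left of the tray (+y), beyond the cutlery. A grey salt shaker of about the same height stands near it, not wanted.
- teaspoon_mid (a point): Middle of the steel teaspoon (133 mm long, bowl 27 mm wide, 10 mm high, 20 g), 5 mm above its underside. x points from the handle to the bowl end, z up. Gripped across here, the fingers stop about 20 mm apart (solid to that width). It starts flat on the cart's top (z = 0), left of the tray, hollow up, bowl end away from the robot. A 206 mm fork lies beside it, not wanted.
- glass_spot (a point): Centre of the drawn ring (74 mm across, dark blue line) on a cream card, on the card's upper face, 3 mm above the cart's top. The card (205 x 305 mm, 1 mm thick) is fixed in a fixed serving tray (261 x 361 mm, rim 21 mm high). x runs along the card's shorter side, z up.
- spoon_spot (a point): Middle of the drawn teaspoon outline (140 mm long, dark blue line) on the same card's upper face, 165 mm from the ring's centre along the card's +y. x points from the drawn handle to the drawn bowl end, z up. The tray's rim is 83 mm further along +y.
Mind the look-alikes: they are no part of the job. Of the things that look like the part that bears teaspoon_mid, take the one that is farthest to the robot's right at the start. Leave any pink look-alike of the part that bears tea_glass_mid alone.

How it is judged:
By the outcome, as a careful person would: the job done as asked, in the order asked, and still so for the second after the job is handed in, with the robot touching nothing.
It also fails if it takes over 64 s, if anything falls off the work surface, if the arm or the gripper's body presses on something with over 40 N, if the wrist force passes 120 N, or if a joint passes its speed limit or range.

## Working session

There is one attempt and no reset: what is moved stays moved. The work goes in short steps, Python scripts to look and compute and a tool call to move; the robot and the scene stay as the last step left them, time stands still between calls to the robot, and variables do not carry over. Pictures are saved under pics/ and viewed, at most 10 in all, crops included, and the job is handed in when it is done.

Besides the shell and the picture viewer there is one more tool, called after "Request:" by a JSON object that holds its "op" and its "data". step_arm: Moves the arm, as the interface text tells. Its arguments: {"type":"object","properties":{"linear":{"type":"array","items":{"type":"array","items":{"type":"number"}}},"turn":{"type":"array","items":{"type":"number"}},"claw":{"type":"number"}},"required":["linear","turn"]}

```bash
mkdir -p pics
cat > h.py <<'E'
import numpy as np, cv2
from plant import robot
from scipy.spatial.transform import Rotation as R
def px2w(m,uv,z):
    Rm=cv2.Rodrigues(np.array(m["rvec"],float))[0]; t=np.array(m["tvec"],float).ravel()
    d=Rm.T@np.array([(uv[0]-m["cx"])/m["fx"],(uv[1]-m["cy"])/m["fy"],1]); c=-Rm.T@t
    return c+d*(z-c[2])/d[2]
def w2px(m,p):
    K=np.array([[m["fx"],0,m["cx"]],[0,m["fy"],m["cy"]],[0,0,1.]])
    return cv2.projectPoints(np.array([p],float),np.array(m["rvec"],float),np.array(m["tvec"],float),K,None)[0].ravel()
def snap(cam,name):
    im=robot.read_camera(cam); cv2.imwrite("pics/"+name,np.ascontiguousarray(im[:,:,::-1])); return im
E
python3 - <<'E'
from h import *
a=snap("top","a.png");b=snap("scene","b.png")
cv2.imwrite("pics/ab.png",cv2.resize(np.hstack([a,b])[:,:,::-1],(800,300)))
big=cv2.resize(a,(800,600),interpolation=cv2.INTER_CUBIC);cv2.imwrite("pics/top.png",big[:,:,::-1])
for cam in("top","scene"):
    m=robot.camera_model(cam);print(cam,m)
    for t,z in(("tea_glass_mid",.0445),("teaspoon_mid",.005),("glass_spot",.003),("spoon_spot",.003)):
        for r in robot.recognise(cam,t): print(t,np.round(r["xy"],1),round(r["conf"],2),px2w(m,r["xy"],z).round(3))
s=robot.get_state();print(s)
E
```

```text
top {'fx': 451.07743126143566, 'fy': 451.07743126143566, 'cx': 253.06182715462398, 'cy': 194.59710844301242, 'rvec': array([ 2.16501127, -2.17763729,  0.09407894]), 'tvec': array([0.10339484, 0.50031534, 1.29408043])}
tea_glass_mid [214.5 156.8] 0.91 [0.61  0.212 0.044]
tea_glass_mid [225.  119.9] 0.6 [0.718 0.181 0.044]
teaspoon_mid [133.6 264.7] 0.76 [0.299 0.451 0.005]
teaspoon_mid [148.6 133.3] 0.72 [0.689 0.413 0.005]
teaspoon_mid [177.  222.9] 0.69 [0.42  0.325 0.005]
glass_spot [337.4 194.3] 0.56 [ 0.502 -0.149  0.003]
spoon_spot [336.3 196.3] 0.96 [ 0.496 -0.146  0.003]
scene {'fx': 384.1812197359023, 'fy': 384.1812197359023, 'cx': 259.4136533644954, 'cy': 190.35565698266984, 'rvec': array([ 1.13733805, -2.18701999,  1.15045744]), 'tvec': array([0.37646073, 0.23492168, 0.8387468 ])}
tea_glass_mid [194.6 157.9] 0.7 [0.766 0.176 0.044]
tea_glass_mid [204.5 180.4] 0.57 [0.631 0.213 0.044]
teaspoon_mid [178.8 298.9] 0.69 [0.309 0.455 0.005]
teaspoon_mid [203.9 239.3] 0.49 [0.445 0.319 0.005]
teaspoon_mid [134.2 204.9] 0.41 [0.687 0.413 0.005]
glass_spot [321.7 175.8] 0.69 [ 0.499 -0.138  0.003]
spoon_spot [319.3 175.3] 0.68 [ 0.506 -0.134  0.003]
{'time': 0.5, 'qpos': array([-1.25990112e+00,  2.63889638e-01,  1.60402232e+00, -2.35225254e-05,
        1.27369189e+00, -3.68896729e-02]), 'qd': array([-0.00051965, -0.00253917, -0.00024088,  0.00169796, -0.0004667 ,
        0.00196164]), 'effort': array([ 7.80842493e-04, -5.01427817e+01, -3.56800354e+01,  7.27314083e-02,
        2.00367614e-02, -4.11645783e-05]), 'position': array([ 0.23004428, -0.63457541,  0.23870064]), 'ee_rot': array([ 9.84918174e-01,  1.73020781e-01, -1.19048193e-05, -4.00738938e-06]), 'ft_force': array([-0.13841588,  0.14536844,  0.4380346 ]), 'torque': array([ 0.01182533, -0.03331451, -0.04335178]), 'grip_force': 0.0, 'width': 0.08806019974883819}
```

View pics/top.png

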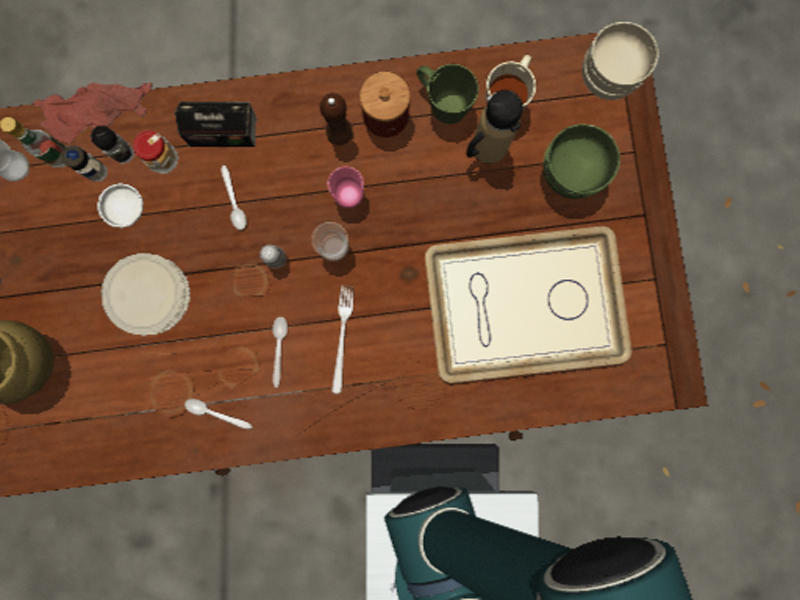

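View pics/b.png

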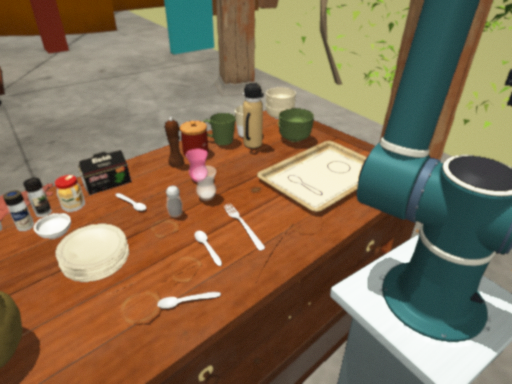

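The top picture (800x600) shows three teaspoons: (279,351) beside the fork, (218,414) and (233,198). It also shows a clear glass at (330,242) by the grey shaker (272,256), a pink glass at (347,187), the ring at (568,299) and the drawn spoon at (480,310). I choose the spoon at (279,351), which is the rightmost and next to the fork, and the glass at (330,242). A close crop comes next to check this.

Run:
```python
from h import *
a=cv2.imread("pics/a.png");m=robot.camera_model("top")
cv2.imwrite("pics/crop.png",cv2.resize(a[110:260,150:420],None,fx=2.9,fy=2.9,interpolation=cv2.INTER_CUBIC))
# spoon: bright low-sat
hsv=cv2.cvtColor(a,cv2.COLOR_BGR2HSV)
def pca(mask,x0,y0,x1,y1,z):
    ys,xs=np.nonzero(mask[y0:y1,x0:x1]); P=np.array([px2w(m,(x+x0,y+y0),z) for x,y in zip(xs,ys)])[:,:2]
    c=P.mean(0);w,v=np.linalg.eigh(np.cov((P-c).T));d=v[:,1]*np.sign(v[0,1]);s=(P-c)@d
    print(len(P),"mid",(c+d*(s.max()+s.min())/2).round(4),"len",np.ptp(s).round(4),"ang",np.arctan2(d[1],d[0]).round(4))
pca((hsv[...,1]<70)&(hsv[...,2]>110),166,196,192,252,.005)
card=((hsv[...,2]<150))
pca(card,294,168,320,226,.003)
ys,xs=np.nonzero(card[172:212,344:384]);P=np.array([px2w(m,(x+344,y+172),.003) for x,y in zip(xs,ys)])[:,:2]
print(len(P),"ring",(P.max(0)+P.min(0))/2,np.ptp(P,axis=0),P.mean(0))
```

```text
231 mid [0.4088 0.3224] len 0.1407 ang -0.0324
77 mid [ 0.4934 -0.061 ] len 0.1407 ang 0.1086
72 ring [ 0.51014086 -0.22531105] [0.07457705 0.07160978] [ 0.51058378 -0.22600284]
```

View pics/crop.png

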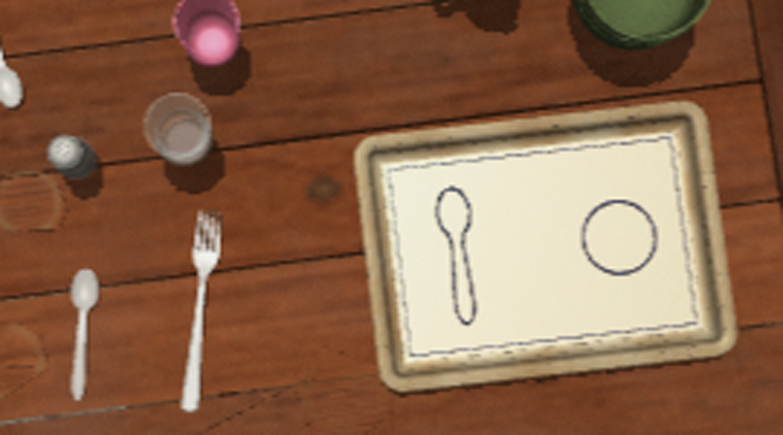

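The crop confirms the choice. The spoon is at (82,333), bowl away from the robot and next to the fork at (200,310). The clear glass is at (180,130), between the grey shaker (70,155) and the pink glass (208,30). I'll move above the glass first.

Request:
{"op": "step_arm", "data": {"linear": [[27,-28,0],[27,-28,0],[27,-28,0],[27,-28,0],[27,-28,0],[27,-28,0],[27,-28,0],[27,-28,0],[27,-28,0],[27,-28,0],[27,-28,0],[27,-28,0],[27,-28,0],[27,-28,0],[27,-28,0],[27,-28,0],[27,-28,0],[27,-28,0],[27,-28,0],[27,-28,0]], "turn": [0,0,0,0,0,0,0,0,0,0,0,0,0,0,0,0,0,0,0,0], "claw": -1}}

```text
time: 2.17
position: [0.5474, 0.078, 0.2391]
ee_rot: [0.985, 0.173, 0.0, 0.0]
ft_force: [0.9, -0.8, -0.2]
width: 0.088
grip_force: 0.0
```

Request:
{"op": "step_arm", "data": {"linear": [[0,0,0],[0,0,0],[0,0,0],[0,0,0],[0,0,0],[0,0,0],[0,0,0],[0,0,0],[0,0,0],[0,0,0],[0,0,0],[0,0,0],[0,0,0],[0,0,0],[0,0,0],[0,0,0],[0,0,0]], "turn": [-0.12,-0.12,-0.12,-0.12,-0.12,-0.12,-0.12,-0.12,-0.12,-0.12,-0.12,-0.12,-0.12,-0.12,-0.12,-0.12,-0.04]}}

```text
time: 3.58
position: [0.5469, 0.0759, 0.2389]
ee_rot: [0.402, 0.915, 0.0, 0.0]
ft_force: [-0.0, 0.1, -0.8]
width: 0.0883
grip_force: 0.0
```

```bash
cat >> h.py <<'E'
def goto(x,y,z,phi=None):
    s=robot.get_state();q=R.from_quat(s["ee_rot"]);M=q.as_matrix();f=np.arctan2(M[1,0],M[0,0])
    print("t",round(s["time"],2),"pos",s["position"].round(4),"phi",f.round(3),"tilt",M[:,2].round(3),"q6",s["qpos"][5].round(2),"w",s["width"].round(4))
    print("shift mm",(M.T@(np.array([x,y,z])-s["position"])*1000).round(1),"turn",None if phi is None else round(f-phi,3))
E
python3 - <<'E'
from h import *
snap("wrist","w1.png");m=robot.camera_model("wrist")
for t,z in(("tea_glass_mid",.0445),):
    for r in robot.recognise("wrist",t): print(t,np.round(r["xy"],1),round(r["conf"],2),px2w(m,r["xy"],z).round(3))
print(m["tvec"],-cv2.Rodrigues(m["rvec"])[0].T@m["tvec"],w2px(m,[.61,.213,0]),w2px(m,[.61,.213,.089]))
goto(.61,.213,.15)
E
```

```text
tea_glass_mid [449.8 197.8] 0.97 [0.729 0.196 0.044]
tea_glass_mid [412.1 108.7] 0.7 [0.624 0.229 0.044]
[-0.45497262 -0.34103361  0.29799073] [0.4956655  0.13244012 0.38584687] [375.6982878  109.34494125] [411.12332543 114.11687227]Traceback (most recent call last):
  File "<stdin>", line 6, in <module>
  File "h.py", line 15, in goto
    print("t",round(s["time"],2),"pos",s["position"].round(4),"phi",f.round(3),"tilt",M[:,2].round(3),"q6",s["qpos"][5].round(2),"w",s["width"].round(4))
                                                                                                                                     ^^^^^^^^^^^^^^^^
AttributeError: 'float' object has no attribute 'round'
```

View pics/w1.png

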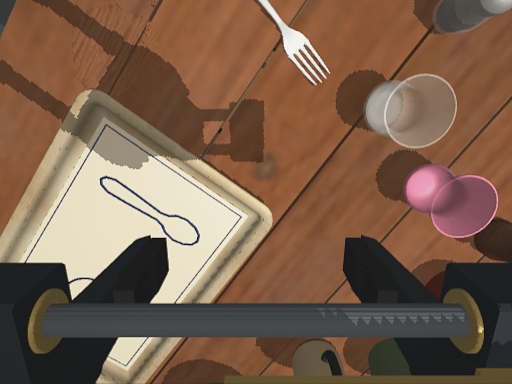

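The wrist view shows the clear glass with its rim at (420,111) and foot at (384,107). The pink glass is at (450,197) and the shaker at (470,10).

```bash
sed -i 's/s\["width"\].round(4)/round(float(s["width"]),4)/' h.py
python3 - <<'E'
from h import *
m=robot.camera_model("wrist")
print(px2w(m,(420.5,111),.089),px2w(m,(384,107.5),.003),px2w(m,(460,10),.04),px2w(m,(430,188),.003))
goto(.613,.214,.15)
E
```

```text
[0.61467934 0.22007114 0.089     ] [0.6151968  0.21985029 0.003     ] [0.58909934 0.31911997 0.04      ] [0.72973546 0.19460294 0.003     ]
t 3.68 pos [0.5469 0.0759 0.2389] phi 2.308 tilt [ 0.  0. -1.] q6 -0.64 w 0.0879
shift mm [ 57.8 141.7  88.9] turn None
```

Request:
{"op": "step_arm", "data": {"linear": [[10,24.5,0],[10,24.5,0],[10,24.5,0],[10,24.5,0],[10,24.5,0],[11,24.5,0],[0,0,25],[0,0,25],[0,0,0],[0,0,0]], "turn": [0,0,0,0,0,0,0,0,0,0]}}

```text
time: 4.52
position: [0.6133, 0.2195, 0.1867]
ee_rot: [0.405, 0.914, -0.002, -0.002]
ft_force: [0.4, 0.7, -0.4]
width: 0.0883
grip_force: 0.0
```

Run:
```python
from h import *
snap("wrist","w2.png");m=robot.camera_model("wrist")
for r in robot.recognise("wrist","tea_glass_mid"): print(np.round(r["xy"],1),round(r["conf"],2),px2w(m,r["xy"],.0445).round(4))
print(w2px(m,[.615,.22,0]),w2px(m,[.615,.22,.089]))
goto(.615,.22,.031)
```

```text
[253.9 187. ] 0.92 [0.6186 0.2136 0.0445]
[312.6 271.6] 0.88 [0.7227 0.1873 0.0445]
[255.66928907 168.86107401] [255.65118352 193.71287263]
t 4.62 pos [0.6153 0.2198 0.19  ] phi 2.307 tilt [ 0.001  0.    -1.   ] q6 -0.43 w 0.0884
shift mm [  0.4  -0.3 159. ] turn None
```

View pics/w2.png

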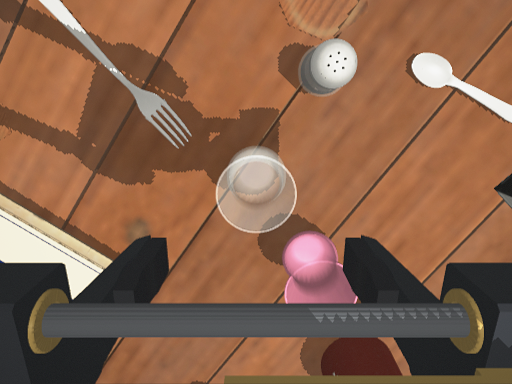

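The wrist view shows the clear glass rim centred at (256,193), where I predicted it. The shaker (330,65) and pink glass (315,265) are clear of the finger line, so I'll descend and grip.

Request:
{"op": "step_arm", "data": {"linear": [[0,0,20],[0,0,20],[0,0,20],[0,0,20],[0,0,20],[0,0,20],[0,0,20],[0,0,10],[0,0,10],[0,0,0],[0,0,0]], "turn": [0,0,0,0,0,0,0,0,0,0,0]}}

```text
time: 5.53
position: [0.6154, 0.22, 0.0296]
ee_rot: [0.405, 0.914, 0.0, 0.0]
ft_force: [-0.2, -0.3, -0.2]
width: 0.0884
grip_force: 0.0
```

Request:
{"op": "step_arm", "data": {"linear": [[0,0,0],[0,0,0],[0,0,0],[0,0,0],[0,0,0],[0,0,0],[0,0,0],[0,0,0]], "turn": [0,0,0,0,0,0,0,0], "claw": 1}}

```text
time: 6.2
position: [0.6151, 0.2199, 0.0294]
ee_rot: [0.405, 0.914, 0.0, 0.0]
ft_force: [-0.5, 0.0, 6.1]
width: 0.0608
grip_force: 29.7
```

Request:
{"op": "step_arm", "data": {"linear": [[0,0,-5],[0,0,-10],[0,0,-15],[0,0,-20],[0,0,-20],[0,0,-20],[-6,-10,0],[-13,-19,0],[-13,-19,0],[-13,-19,0],[-13,-19,0],[-13,-19,0],[-13,-19,0],[-13,-19,0],[-13,-19,0],[-13,-19,0],[-13,-19,0],[-13,-19,0],[-13,-19,0],[-13,-19,0]], "turn": [0,0,0,0,0,0,0,0,0,0,0,0,0,0,0,0,0,0,0,0]}}

```text
time: 7.87
position: [0.5403, -0.0838, 0.1176]
ee_rot: [0.405, 0.914, -0.0, -0.001]
ft_force: [-0.3, -1.3, -1.1]
width: 0.0608
grip_force: 29.8
```

Request:
{"op": "step_arm", "data": {"linear": [[-13,-19,0],[-13,-19,0],[-6,-10,0],[0,0,0],[0,0,0]], "turn": [0,0,0,0,0]}}

```text
time: 8.28
position: [0.5273, -0.1385, 0.1181]
ee_rot: [0.406, 0.914, 0.0, -0.001]
ft_force: [0.2, -0.2, -0.1]
width: 0.0603
grip_force: 29.8
```

Run:
```python
from h import *
snap("wrist","w3.png");m=robot.camera_model("wrist")
print(w2px(m,[.51,-.2255,.003]),w2px(m,[.4934,-.061,.003]))
goto(.51,-.2255,.12)
```

```text
[174.12236094 245.39621721] [289.01441939  88.31802056]
t 8.33 pos [ 0.5276 -0.1379  0.1183] phi 2.307 tilt [-0.001  0.001 -1.   ] q6 -1.04 w 0.0608
shift mm [-53.1 -71.9  -1.8] turn None
```

View pics/w3.png

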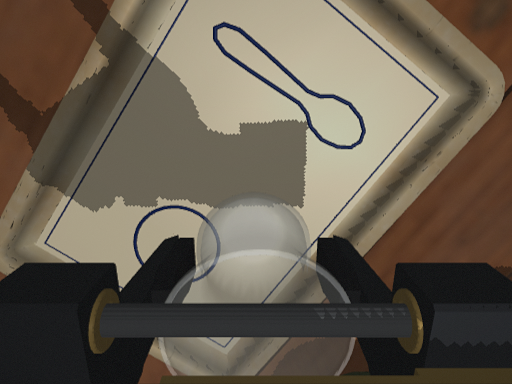

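The wrist view shows the ring centred at about (176,246) and the drawn spoon's middle at about (288,87). Both are within 2 px of prediction. The glass is held upright.

Request:
{"op": "step_arm", "data": {"linear": [[-11,-14,0],[-11,-14,0],[-11,-14,0],[-10,-14,0],[-10,-15,0],[0,0,0],[0,0,15],[0,0,15],[0,0,15],[0,0,15],[0,0,10],[0,0,6],[0,0,4],[0,0,2],[0,0,1],[0,0,1],[0,0,0],[0,0,0]], "turn": [0,0,0,0,0,0,0,0,0,0,0,0,0,0,0,0,0,0]}}

```text
time: 9.83
position: [0.5114, -0.2256, 0.0353]
ee_rot: [0.405, 0.914, -0.0, 0.001]
ft_force: [-0.3, -0.7, -1.2]
width: 0.0605
grip_force: 29.8
```

Request:
{"op": "step_arm", "data": {"linear": [[0,0,0.5],[0,0,0.5],[0,0,0]], "turn": [0,0,0]}}

```text
time: 10.08
position: [0.5111, -0.2254, 0.0338]
ee_rot: [0.405, 0.914, 0.0, 0.0]
ft_force: [-0.0, -0.2, -0.7]
width: 0.0609
grip_force: 29.8
```

Request:
{"op": "step_arm", "data": {"linear": [[0,0,0.5],[0,0,0.5],[0,0,0.3],[0,0,0],[0,0,0]], "turn": [0,0,0,0,0]}}

```text
time: 10.5
position: [0.5111, -0.2254, 0.0325]
ee_rot: [0.405, 0.914, -0.0, 0.0]
ft_force: [-0.2, -1.2, 0.9]
width: 0.0608
grip_force: 29.8
```

Request:
{"op": "step_arm", "data": {"linear": [[0,0,0.4],[0,0,0.3],[0,0,0],[0,0,0]], "turn": [0,0,0,0]}}

```text
time: 10.83
position: [0.5112, -0.2256, 0.0324]
ee_rot: [0.405, 0.914, -0.0, 0.0]
ft_force: [-2.6, 0.7, 5.0]
width: 0.0607
grip_force: 29.7
```

Request:
{"op": "step_arm", "data": {"linear": [[0,0,0],[0,0,0],[0,0,0],[0,0,0],[0,0,0],[0,0,0],[0,0,-5],[0,0,-10],[0,0,-20],[0,0,-25],[0,0,-30],[0,0,-30],[0,0,-30],[0,0,0]], "turn": [0,0,0,0,0,0,0,0,0,0,0,0,0,0], "claw": -1}}

```text
time: 12.0
position: [0.5152, -0.2274, 0.1903]
ee_rot: [0.405, 0.914, -0.0, 0.007]
ft_force: [1.3, 0.2, 1.2]
width: 0.0881
grip_force: 0.0
```

Request:
{"op": "step_arm", "data": {"linear": [[15,9,0],[29,18,0],[29,18,0],[29,18,0],[29,18,0],[29,18,0],[29,18,0],[29,18,0],[29,18,0],[29,18,0],[29,18,0],[29,18,0],[29,18,0],[29,18,0],[29,18,0],[29,18,0],[24,13,0]], "turn": [0,0,0,0,0,0,0,0,0,0,0,0,0,0,0,0,0], "claw": 0}}

```text
time: 13.42
position: [0.4081, 0.3243, 0.1823]
ee_rot: [0.405, 0.915, 0.001, 0.0]
ft_force: [0.7, 1.0, 0.9]
width: 0.0441
grip_force: 0.0
```

Request:
{"op": "step_arm", "data": {"linear": [[0,0,0],[0,0,0],[0,0,0],[0,0,0],[0,0,0],[0,0,0],[0,0,0],[0,0,0],[0,0,0]], "turn": [-0.12,-0.12,-0.12,-0.12,-0.12,-0.12,-0.08,0,0]}}

```text
time: 14.17
position: [0.4086, 0.3219, 0.182]
ee_rot: [0.018, 1.0, 0.0, 0.0]
ft_force: [0.6, -0.4, 0.3]
width: 0.044
grip_force: 0.0
```

Run:
```python
from h import *
w=snap("wrist","w4.png");m=robot.camera_model("wrist");a=snap("top","a2.png")
for r in robot.recognise("wrist","teaspoon_mid"): print(np.round(r["xy"],1),round(r["conf"],2),px2w(m,r["xy"],.005).round(4))
cv2.imwrite("pics/v4.png",np.hstack([w,cv2.resize(a[150:240,290:410],(288,216),interpolation=cv2.INTER_CUBIC)[:, :] if 0 else cv2.copyMakeBorder(cv2.resize(a[150:240,290:400],(264,216)),0,168,0,0,cv2.BORDER_CONSTANT)])[:,:,::-1])
print(w2px(m,[.4088,.3224,.005]))
goto(.4088,.3224,.003,3.11)
```

```text
[327.6 369. ] 0.74 [0.6664 0.4033 0.005 ]
[256.6 192.2] 0.72 [0.4313 0.3223 0.005 ]
[395.2  52. ] 0.61 [0.301  0.4544 0.005 ]
[255.97885906 171.21853998]
t 14.32 pos [0.4087 0.3219 0.1818] phi 3.106 tilt [ 0.  0. -1.] q6 -0.92 w 0.0441
shift mm [-1.000e-01  5.000e-01  1.788e+02] turn -0.004
```

View pics/v4.png

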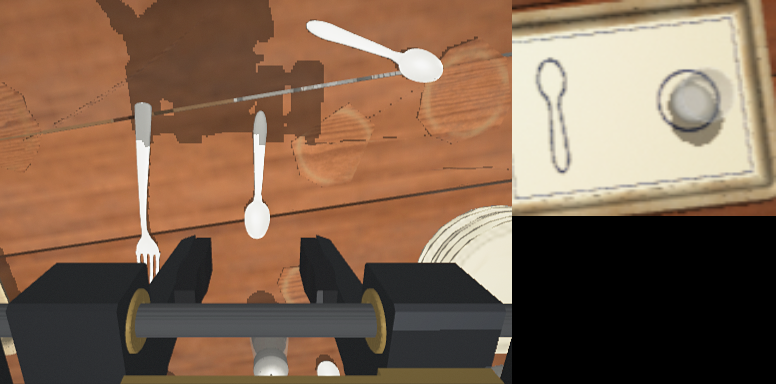

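The wrist view shows the spoon from its handle end (261,111) to its bowl end (257,239), between the fingers. The fork is at (145,190) and clear. The top inset shows the glass standing inside the ring.

Run:
```python
from h import *
m=robot.camera_model("wrist")
a=px2w(m,(261,111),.004);b=px2w(m,(257,239),.006);d=b-a
print(a,b,np.linalg.norm(d),np.arctan2(d[1],d[0]),(a+b)/2)
w=robot.camera_model("wrist")
```

```text
[0.34928477 0.32932222 0.004     ] [0.48420638 0.32090903 0.006     ] 0.13519845244487252 -0.06227547906589037 [0.41674558 0.32511563 0.005     ]
```

Request:
{"op": "step_arm", "data": {"linear": [[-6,3,0],[0,0,25],[0,0,25],[0,0,25],[0,0,25],[0,0,25],[0,0,20],[0,0,15],[0,0,10],[0,0,5],[0,0,2],[0,0,1.5],[0,0,0],[0,0,0]], "turn": [0.02,0,0,0,0,0,0,0,0,0,0,0,0,0]}}

```text
time: 15.48
position: [0.4156, 0.3253, 0.0042]
ee_rot: [0.027, 1.0, 0.001, 0.001]
ft_force: [0.3, -0.6, 0.7]
width: 0.0444
grip_force: 0.0
```

Request:
{"op": "step_arm", "data": {"linear": [[0,0,0],[0,0,0],[0,0,0],[0,0,0],[0,0,0],[0,0,0],[0,0,0]], "turn": [0,0,0,0,0,0,0], "claw": 1}}

```text
time: 16.07
position: [0.4151, 0.325, 0.0036]
ee_rot: [0.027, 1.0, 0.0, 0.0]
ft_force: [-0.7, 0.0, 3.1]
width: 0.0185
grip_force: 29.9
```

Request:
{"op": "step_arm", "data": {"linear": [[0,0,-5],[0,0,-10],[0,0,-20],[0,0,-25],[0,0,-25],[0,0,-15],[0,0,0],[0,0,0],[0,0,0]], "turn": [0,0,0,0,0,0,0,0,0]}}

```text
time: 16.82
position: [0.4141, 0.3242, 0.1025]
ee_rot: [0.027, 1.0, -0.0, -0.001]
ft_force: [-1.0, 0.1, 0.0]
width: 0.0188
grip_force: 29.9
```

Run:
```python
from h import *
w=snap("wrist","w5.png");m=robot.camera_model("wrist");s=robot.get_state()
z=s["position"][2]+.0015
a=w[:300];hsv=cv2.cvtColor(a,cv2.COLOR_RGB2HSV)
k=((hsv[...,1]<40)&(hsv[...,2]>120)).astype(np.uint8);n,l,st,ce=cv2.connectedComponentsWithStats(k)
for i in range(1,n):
    if st[i,4]>150: print(st[i],ce[i].round(1))
print("z",z,w2px(m,s["position"]+[0,0,.001])); goto(.4934,-.061,.09,np.pi+.104)
```

```text
[ 323    0  180   66 4085] [435.4  31.7]
[311  66  63  15 249] [341.8  72.9]
[236  80  62  15 243] [266.4  87. ]
[  91  101   22  162 2402] [103.9 166.7]
[ 242  116   30  184 3891] [256.  199.7]
[464 248  48  52 382] [487.  272.3]
[474 257  38  43 508] [493.4 280.1]
z 0.10339215593371387 [255.45373541 252.81939388]
t 16.87 pos [0.4138 0.324  0.1019] phi 3.088 tilt [-0.002 -0.001 -1.   ] q6 -0.9 w 0.0187
shift mm [-100.2 -380.1   12.3] turn -0.158
```

View pics/w5.png

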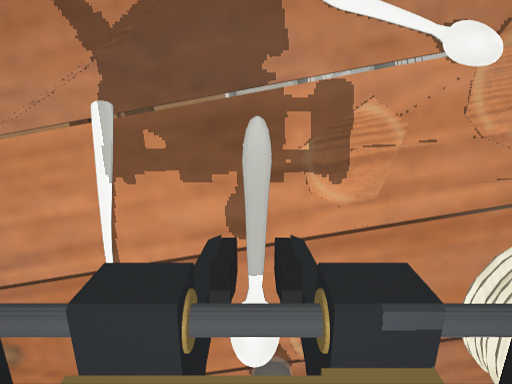

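The spoon is held level, from its handle end (257,117) to its bowl tip (255,366).

Run:
```python
from h import *
m=robot.camera_model("wrist");s=robot.get_state();p=s["position"]
a=px2w(m,(257.5,117),p[2]+.002);b=px2w(m,(255,366),p[2]+.004);d=b-a;c=(a+b)/2
yaw=np.arctan2(d[1],d[0]);print(a,b,np.linalg.norm(d),yaw,"mid-tcp",c-p)
# drawn spoon from w3-independent: top estimate
T=np.array([.4934,-.061]);Y=.104;dy=Y-yaw;o=(c-p)[:2]
o2=np.array([o[0]*np.cos(dy)-o[1]*np.sin(dy),o[0]*np.sin(dy)+o[1]*np.cos(dy)])
print("tcp target",T-o2,"turn",-dy);goto(*(T-o2),.1)
```

```text
[0.34772742 0.32839086 0.10389216] [0.48134829 0.32012169 0.10589216] 0.13389143802649783 -0.061806474157830485 mid-tcp [0.00076154 0.00028472 0.003     ]
tcp target [ 0.4926959  -0.06140651] turn -0.16580647415783048
t 16.87 pos [0.4138 0.324  0.1019] phi 3.088 tilt [-0.002 -0.001 -1.   ] q6 -0.9 w 0.0187
shift mm [ -99.5 -380.6    2.3] turn None
```

Request:
{"op": "step_arm", "data": {"linear": [[-3.5,-13.6,0],[-7,-27,0],[-7,-27,0],[-7,-27,0],[-7,-27,0],[-7,-27,0],[-7,-27,0],[-7,-27,0],[-7,-27,0],[-7,-27,0],[-7,-27,0],[-7,-27,0],[-7,-27,0],[-7,-27,0],[-5,-16,0],[0,0,0],[0,0,0],[0,0,30],[0,0,0],[0,0,0]], "turn": [0,0,0,0,0,0,0,0,0,0,0,0,0,0,0,-0.083,-0.083,0,0,0]}}

```text
time: 18.53
position: [0.4904, -0.0608, 0.0707]
ee_rot: [-0.056, 0.998, 0.001, -0.003]
ft_force: [-0.3, 0.1, -0.7]
width: 0.0185
grip_force: 29.9
```

Run:
```python
from h import *
w=snap("wrist","w6.png");m=robot.camera_model("wrist")
for e in (-.07,.07): print(w2px(m,[.4934+e*np.cos(.104),-.061+e*np.sin(.104),.003]))
goto(.4927,-.0614,.0066,np.pi+.104)
```

```text
[255.91637719 106.10365261]
[254.36031035 294.29428821]
t 18.58 pos [ 0.4919 -0.0609  0.072 ] phi -3.03 tilt [-0.004  0.001 -1.   ] q6 -1.86 w 0.0187
shift mm [-1.  -0.7 65.4] turn -6.276
```

View pics/w6.png

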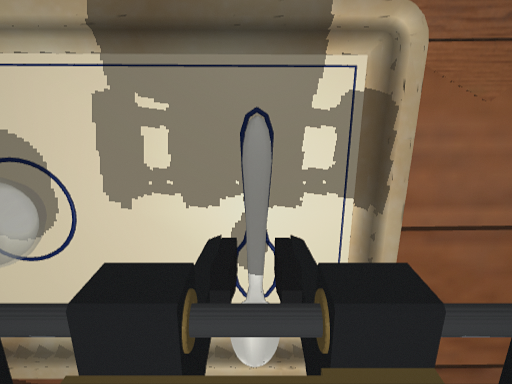

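The wrist view shows the drawn handle end at (257,107), within about 1 px of prediction, and the spoon lined up over the drawing. I'll lower it.

Request:
{"op": "step_arm", "data": {"linear": [[-1,-0.5,0],[0,0,15],[0,0,15],[0,0,15],[0,0,10],[0,0,5],[0,0,2],[0,0,1],[0,0,0],[0,0,0]], "turn": [0.007,0,0,0,0,0,0,0,0,0]}}

```text
time: 19.42
position: [0.4955, -0.0612, 0.011]
ee_rot: [-0.053, 0.999, -0.0, 0.001]
ft_force: [-0.5, 0.8, -0.2]
width: 0.0184
grip_force: 29.9
```

Request:
{"op": "step_arm", "data": {"linear": [[2.5,0,0],[0,0,1.5],[0,0,1],[0,0,0.7],[0,0,0.5],[0,0,0],[0,0,0]], "turn": [0,0,0,0,0,0,0]}}

```text
time: 20.0
position: [0.4922, -0.0614, 0.0066]
ee_rot: [-0.053, 0.999, 0.0, -0.0]
ft_force: [-0.6, -0.3, 2.0]
width: 0.0184
grip_force: 29.9
```

Contact at 2 N. I'll release to half open and back off.

Request:
{"op": "step_arm", "data": {"linear": [[0,0,0],[0,0,0],[0,0,0],[0,0,0],[0,0,0],[0,0,-3],[0,0,-10],[0,0,-20],[0,0,-25],[0,0,-30],[0,0,-30],[0,0,-30],[0,0,-20],[0,0,0],[0,0,0]], "turn": [0,0,0,0,0,0,0,0,0,0,0,0,0,0,0], "claw": 0}}

```text
time: 21.25
position: [0.4934, -0.0615, 0.1766]
ee_rot: [-0.053, 0.999, -0.0, 0.002]
ft_force: [-0.2, -0.7, -0.9]
width: 0.044
grip_force: 0.0
```

Run:
```python
from h import *
w=snap("wrist","w7.png");b=snap("scene","b7.png")
cv2.imwrite("pics/v7.png",np.hstack([w,cv2.copyMakeBorder(cv2.resize(b[120:220,250:390],(280,200)),0,184,0,0,cv2.BORDER_CONSTANT)])[:,:,::-1])
goto(.49,-.06,.1)
```

```text
t 21.35 pos [ 0.4913 -0.0612  0.1736] phi -3.036 tilt [-0.002  0.    -1.   ] q6 -1.85 w 0.044
shift mm [ 1.1  1.3 73.6] turn None
```

View pics/v7.png

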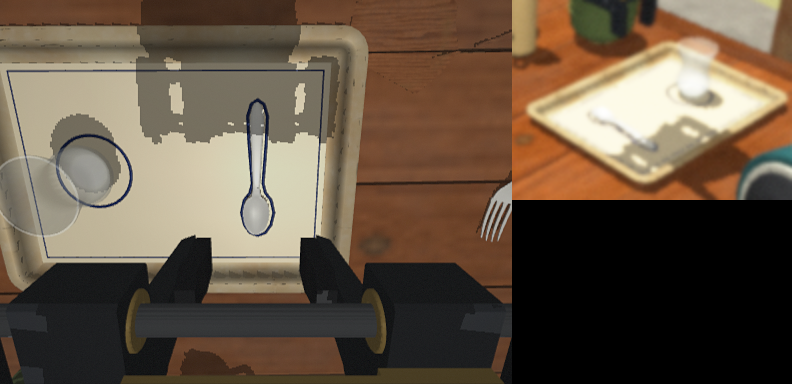

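The spoon lies on its outline, hollow up, bowl at (257,212). The glass rim at (38,196) is offset by perspective, so I'll check where it should project.

Run:
```python
from h import *
m=robot.camera_model("wrist")
r=px2w(m,(94,171),.003);print("ring",r,"rim centre",px2w(m,(38,196.5),.092))
```

```text
ring [ 0.50651139 -0.22250322  0.003     ] rim centre [ 0.50500735 -0.22154467  0.092     ]
```

```bash
python3 -c "
from plant import robot
print(robot.job_done())"
```

```text
the job is handed in; nothing more can be done
None
```

The clear glass stands upright in the ring, about 2 mm off its centre, and the teaspoon lies on its outline, hollow up and bowl on bowl; both are released, and the job was handed in at about 21 s (no verdict was returned).

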